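Put the scrapers away in the guarded blade rack

ROBOT

A 6-joint arm with a two-finger parallel gripper is mounted at the origin on a cart in front of the work surface, level with it; the furniture and walls round the work are solid. World frame = base frame: x ahead of the robot, y to its left, z up, the work surface at z = 0. Lengths are in m, angles in rad, forces in N, time in s.
With the tool pointing down it reaches from about 0.3 to 0.825 m from the base axis. Payload 5.4 kg.
Tool frame: the origin (TCP) lies between the finger pads; the fingertips stand 22 mm ahead of it and the grasp point (between the pads) lies 3 mm ahead of it (robot.tips_ahead is the distance from the TCP to the fingertips, in m); z points along the fingers, y is the line along which they close (so a half turn about z gives the same grasp; the last joint's range is limited). The gripper opens to 92 mm and grips with 3 to 60 N. Pads are 20 mm wide; open, the fingers measure 128 mm over their backs; the gripper's body (75 mm by 189 mm) begins 69 mm behind the grasp point.
Start: joints at [-1.511, 0.158, 1.597, -0, 1.386, -0.21], TCP at [0.153, -0.554, 0.215] pointing down, gripper open.
Joint ranges: [-2.91, 2.91], [-0.94, 2.29], [0.18, 2.7], [-1.29, 4.43], [0.17, 2.64], [-3, 3]. Speed limits (rad/s): [2.57, 2.57, 3.14, 3.14, 3.14, 3.14].

INTERFACE

Orientations are given as [roll, pitch, yaw] about the fixed x, y, z axes, in that order (R = Rz(yaw) Ry(pitch) Rx(roll)).
In Python, from cell import robot gives the robot as it stands. The module is installed in compiled form; this text tells all that it offers. Calls block until the motion is done:
- robot.move_pose(position, orientation): joint-space move of the TCP to a pose.
- robot.line_to(position, rotation=None, velocity=0.15, max_force=None): straight line of the TCP; rotation=None keeps the orientation; velocity is the mean speed in m/s. With max_force (N) it stops when the force on the tool has changed by that much, and returns True; else False.
- robot.goto_joints(angles): joint-space move.
- robot.move_gripper(opening): opening from 0.0 (shut) to 1.0 (fully open); the grip force is fixed at half the most; returns when the fingers have stopped.
- robot.dwell(seconds).
- robot.inverse_kinematics(position, orientation): joint angles nearest the present ones, or None.
- robot.read_camera(name): name is "scene" or "side" or "wrist"; returns a dict with "image" (384x512x3 uint8, red, green, blue), "camera_matrix" (3x3 intrinsics, pixels), "origin" and "attitude" of the camera in the world. Camera axes: x right, y down, z forward; pixel columns grow to the right and rows downward; lengths in m; the calibration is good to about 2 mm. A picture is of the moment at which its call begins. There is no depth.
A pose or a line that the arm cannot do raises robot.Unreachable and nothing moves.
- robot.job_done(): hands the job in; it is judged then, once.
Readings, each from a call of its own:
- robot.read_clock(): time.
- robot.read_joint_positions(): joint angles.
- robot.read_joint_velocities(): joint speeds.
- robot.read_tau(): joint torques, N m.
- robot.read_tcp_pos(): TCP position.
- robot.read_tool_rot(): TCP orientation.
- robot.read_force(): force on the tool from outside, world axes, zero at the start.
- robot.read_wrist_torque(): the same for the moment, N m.
- robot.read_width(): opening from 0.0 (shut) to 1.0 (fully open).
- robot.read_grasp_force(): force on a finger pad.
Only numpy, scipy, OpenCV 4.12 (cv2) and the standard library are available. Lean on these libraries where they do the work, as an engineer would, in place of code of your own. Each camera call takes 0.05 s, during which the arm holds its last target. There are 200 camera calls.

TASK

Put away all the loose scrapers that lie on the bench: raise the clear guard sash of the wooden blade rack by its top handle, slide each scraper level and blade first into a slot of its own until it is fully home, then lower the sash all the way so that its red teeth lock the blades in, and let go. Leave the orange pad and the roll of tape where they are.

Things in the scene. Friction and masses are not known exactly. Their poses are not given: they have to be found in the camera images.
- blade_rack: Pale wooden rack, fixed, 152 mm deep, 276 wide, four level slots opening to the robot. Origin on the bench under the sash's middle; x points into the slots, y left. Ledge before the slots: top z = 48 mm, front x = -54; stored handles rest on it and stick out past it; ribs to z = 53 leave a 28 mm groove for each handle. Roof top z = 78, back x = 98. Two guide posts at x = 0, y = +-135, 190 high.
- sash (a joint): Height of the clear guard sash, m: 0 = fully down, 0.06 = fully up (its lower edge then 113 mm over the bench). Stays where left: about 9 N to lift, 3 N to push down. Sash is 5 mm thick in the plane x = 0 of the rack. When down, red teeth hang between the slots to z = 53 mm, leaving a 30 mm wide notch (up to z = 75) before each slot: a neck fits, a blade does not.
- sash_handle (a point): Centre of the black bar handle on the sash's top edge: 14 mm thick (rack's x), 84 mm long (rack's y), 20 mm high; pinch it from above across the 14 mm. It is 162 mm over the bench with the sash down, 222 mm fully up. 10 mm free under the bar, then the sash's 8 mm thick top rail. Axes as the rack's.
- slot0_end (a point): Middle of the end stop of slot 0 (0 is the rightmost; slots 64 mm apart), z = 58 mm, 84 mm behind the sash; axes as the rack's. The tip of a scraper fully home is here. Slot: 48 mm wide, floor z = 55.5, ceiling z = 68 mm, flared mouth about 72 mm before this point. A stored scraper's centre line lies 58 mm up, its handle on the ledge.
- slot1_end (a point): Middle of the end stop of slot 1 (0 is the rightmost; slots 64 mm apart), z = 58 mm, 84 mm behind the sash; axes as the rack's. The tip of a scraper fully home is here. Slot: 48 mm wide, floor z = 55.5, ceiling z = 68 mm, flared mouth about 72 mm before this point. A stored scraper's centre line lies 58 mm up, its handle on the ledge.
- slot2_end (a point): Middle of the end stop of slot 2 (0 is the rightmost; slots 64 mm apart), z = 58 mm, 84 mm behind the sash; axes as the rack's. The tip of a scraper fully home is here. Slot: 48 mm wide, floor z = 55.5, ceiling z = 68 mm, flared mouth about 72 mm before this point. A stored scraper's centre line lies 58 mm up, its handle on the ledge.
- slot3_end (a point): Middle of the end stop of slot 3 (0 is the rightmost; slots 64 mm apart), z = 58 mm, 84 mm behind the sash; axes as the rack's. The tip of a scraper fully home is here. Slot: 48 mm wide, floor z = 55.5, ceiling z = 68 mm, flared mouth about 72 mm before this point. A stored scraper's centre line lies 58 mm up, its handle on the ledge.
- scraper0_grip (a point): Scraper, natural wood handle; may be absent. Grip point, mid height (10 mm over its underside). x to the blade, y across. Handle x = -40 to 70 mm, 18 wide, 20 high; neck to x = 98, 14 wide, 6 thick; flat steel blade to x = 168, 40 wide, 5 thick, corners cut. Neck and blade at mid height: same either way up. About 120 g, balance point x = 41 mm.
- scraper0_tip (a point): Middle of the blade's front edge of that scraper (natural wood handle), 168 mm ahead of its grip point; axes as there.
- scraper1_grip (a point): Scraper, red handle; may be absent. Grip point, mid height (10 mm over its underside). x to the blade, y across. Handle x = -40 to 70 mm, 18 wide, 20 high; neck to x = 98, 14 wide, 6 thick; flat steel blade to x = 168, 40 wide, 5 thick, corners cut. Neck and blade at mid height: same either way up. About 120 g, balance point x = 41 mm.
- scraper1_tip (a point): Middle of the blade's front edge of that scraper (red handle), 168 mm ahead of its grip point; axes as there.
- scraper2_grip (a point): Scraper, blue handle; may be absent. Grip point, mid height (10 mm over its underside). x to the blade, y across. Handle x = -40 to 70 mm, 18 wide, 20 high; neck to x = 98, 14 wide, 6 thick; flat steel blade to x = 168, 40 wide, 5 thick, corners cut. Neck and blade at mid height: same either way up. About 120 g, balance point x = 41 mm.
- scraper2_tip (a point): Middle of the blade's front edge of that scraper (blue handle), 168 mm ahead of its grip point; axes as there.
- scraper3_grip (a point): Scraper, green handle; may be absent. Grip point, mid height (10 mm over its underside). x to the blade, y across. Handle x = -40 to 70 mm, 18 wide, 20 high; neck to x = 98, 14 wide, 6 thick; flat steel blade to x = 168, 40 wide, 5 thick, corners cut. Neck and blade at mid height: same either way up. About 120 g, balance point x = 41 mm.
- scraper3_tip (a point): Middle of the blade's front edge of that scraper (green handle), 168 mm ahead of its grip point; axes as there.
- polishing_pad: Orange hand pad, 55 x 90 x 21 mm, loose on the bench, not part of the job; origin at the centre of its underside.
- tape_roll: Roll of masking tape, 100 mm across, 25 mm high, lying loose on the bench, not part of the job; origin at the centre of its underside.

How it is judged:
By the outcome, as a careful person would: the job done as asked, in the order asked, and still so for the second after the job is handed in, with the robot touching nothing.
Of scraper0, scraper1, scraper2, scraper3 only 3 to 4 are there at a start; the rules pass over those that are not, and their reading is None.
At some moment in a run one of scraper0, scraper1, scraper2, scraper3 may be knocked a few centimetres aside while the robot is not near it.
Once in a run the grip may slacken for a moment while it holds something.
It also fails if it takes over 210 s, if anything falls off the work surface, if the arm or the gripper's body presses on something with over 40 N, if the wrist force passes 120 N, or if a joint passes its speed limit or range.

## Working session

There is one attempt and no reset: what is moved stays moved. The work goes in short steps, each a Python script; the robot and the scene stay as the last script left them, time stands still between calls to the robot, and variables do not carry over. Pictures are saved under pics/ and viewed, at most 14 in all, crops included, and the job is handed in when it is done.

```bash
mkdir -p pics; cat > h.py <<'E'
import numpy as np, cv2
from cell import robot
def snap(n,f=None):
    d=robot.read_camera(n)
    if f: cv2.imwrite('pics/'+f,d['image'][:,:,::-1])
    return d
def rotm(a):
    a=np.array(a,float)
    if a.shape==(3,3): return a
    from scipy.spatial.transform import Rotation as R
    return R.from_euler('xyz',a).as_matrix() if a.size==3 else R.from_quat(a).as_matrix()
def ray(d,u,v):
    K=d['camera_matrix'];r=rotm(d['attitude'])@np.linalg.inv(K)@np.array([u,v,1.]);return np.array(d['origin']),r
def onz(d,u,v,z):
    o,r=ray(d,u,v);return o+r*(z-o[2])/r[2]
def proj(d,p):
    c=rotm(d['attitude']).T@(np.array(p)-np.array(d['origin']));q=d['camera_matrix']@c;return q[:2]/q[2]
E
python3 - <<'E'
from h import *
for n in('scene','side','wrist'):
    d=snap(n,n+'0.png');print(n,d['origin'],d['attitude'],d['camera_matrix'][0])
print(robot.read_tool_rot(),robot.read_clock(),robot.read_width(),robot.tips_ahead)
a=[cv2.imread(f'pics/{n}0.png') for n in('scene','side')]
E
```

```text
scene [-0.18070219 -0.77831951  1.50426023] [-2.45482164 -0.00505837 -0.75522652] [485.718013     0.         259.91287133]
side [0.26954339 0.82903809 0.75846078] [-2.21454786  0.01066349 -2.78391239] [360.84120973   0.         257.34802546]
wrist [ 0.23332059 -0.53300614  0.38377923] [ 2.84439305e+00  2.25411645e-03 -1.30099719e+00] [284.34502997   0.         252.39628372]
[-3.14020670e+00 -2.69375209e-04  2.69789844e-01] 0.15 1.0068932211918653 0.022
```

View pics/scene0.png

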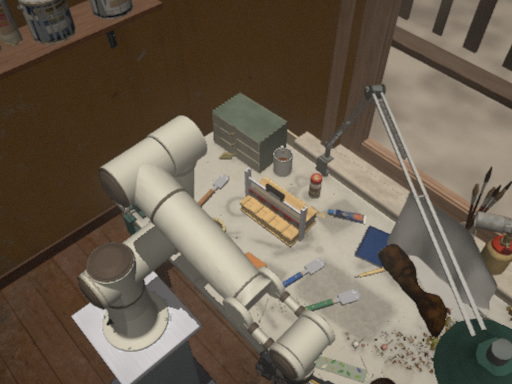

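View pics/side0.png

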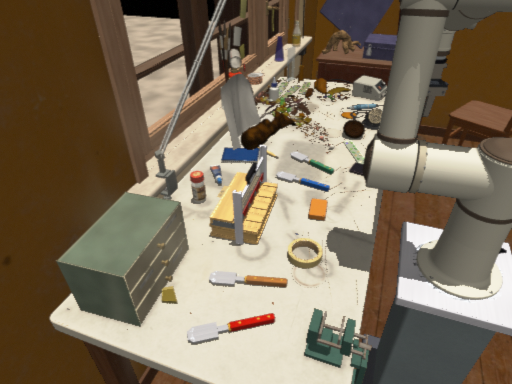

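The side view shows all four scrapers: red (blade 205,330, handle 250,323), natural (225,279 / 265,282), blue (285,177 / 312,184) and green (298,156 / 320,166). The rack is at about (245,205), the tape at (305,252), the pad at (318,208) and a vise at (335,340). I'll get handle poses from masks and zoom in on the rack.

```bash
cat >> h.py <<'E'
RNG={'red':[(0,170,90),(5,255,255)],'blue':[(100,140,60),(120,255,255)],'green':[(65,90,40),(90,255,200)],'nat':[(8,120,90),(16,255,230)]}
def handle(d,c,near=None,rad=60,z=0.015):
    """handle blob -> (centre px, contour area, world line ends)"""
    h=cv2.cvtColor(d['image'],cv2.COLOR_RGB2HSV);m=cv2.inRange(h,*map(np.array,RNG[c]))
    if c=='red': m|=cv2.inRange(h,np.array((174,170,90)),np.array((180,255,255)))
    m=cv2.morphologyEx(m,cv2.MORPH_CLOSE,np.ones((3,3),np.uint8))
    out=[]
    for k in cv2.findContours(m,cv2.RETR_EXTERNAL,cv2.CHAIN_APPROX_NONE)[0]:
        if cv2.contourArea(k)<40: continue
        w=np.array([onz(d,*p[0],z)[:2] for p in k],np.float32)
        out.append((cv2.contourArea(k),k.reshape(-1,2).mean(0),cv2.minAreaRect(w)))
    return sorted(out,key=lambda t:-t[0])
E
python3 - <<'E'
from h import *
d=snap('side')
for c in RNG:
    for a,p,r in handle(d,c)[:4]: print(c,a,p.round(),np.round(r[0],3),np.round(r[1],3),round(r[2],1))
cv2.imwrite('pics/s1.png',cv2.resize(d['image'][130:260,185:300,::-1],None,fx=4.6,fy=4.6,interpolation=cv2.INTER_CUBIC))
d=snap('scene')
cv2.imwrite('pics/s2.png',cv2.resize(d['image'][160:250,225:345,::-1],None,fx=6,fy=6,interpolation=cv2.INTER_CUBIC))
E
```

```text
red 317.0 [251. 322.] [0.464 0.364] [0.104 0.024] 33.9
blue 307.5 [240. 154.] [ 0.796 -0.355] [0.139 0.09 ] 19.5
blue 110.0 [314. 184.] [ 0.46 -0.24] [0.032 0.104] 80.7
green 80.5 [321. 166.] [ 0.465 -0.369] [0.031 0.109] 63.0
nat 4826.0 [396. 251.] [ 0.108 -0.006] [0.628 0.233] 89.9
nat 1587.5 [493. 364.] [-0.058  0.284] [0.184 0.066] 62.1
nat 1104.5 [483. 114.] [-0.19  -1.116] [0.296 0.252] 62.1
nat 277.0 [266. 281.] [0.475 0.237] [0.106 0.027] 14.4
```

View pics/s1.png

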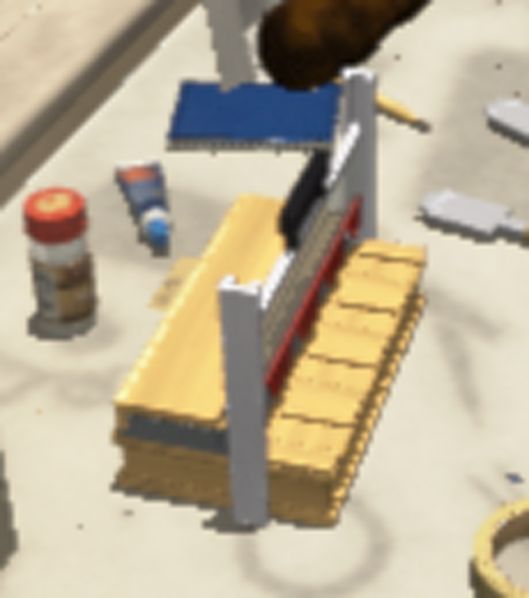

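View pics/s2.png

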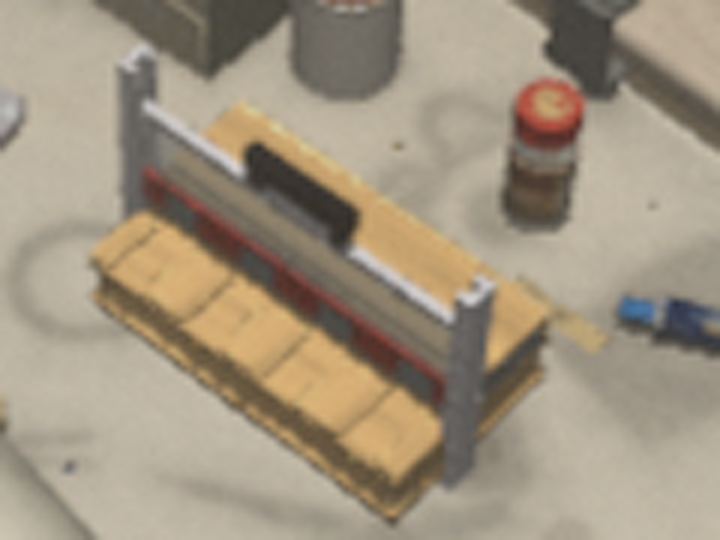

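The rack stands with its sash down and all slots empty. The post tops are at about side (237.8,192) and (262.6,146), and scene (247.8,169) and (304,208).

```bash
python3 - <<'E'
from h import *
s=snap('side');c=snap('scene')
for a,b in(((237.8,192),(247.8,169.2)),((262.6,146.1),(304.2,208))):
    print(onz(s,*a,.19).round(4),onz(c,*b,.19).round(4))
# wrist camera pose relative to tool
d=snap('wrist');from scipy.spatial.transform import Rotation as R
T=rotm(robot.read_tool_rot());print((T.T@(d['origin']-np.array(robot.read_tcp_pos()))).round(4),(T.T@rotm(d['attitude'])).round(3))
for p in((.46,0,.33),(.45,-.3,.33),(.45,.3,.33)):
  for y in(0,1.57,-1.57): print(p,y,np.round(robot.inverse_kinematics(p,[3.1416,0,y]),2) if robot.inverse_kinematics(p,[3.1416,0,y]) is not None else None)
E
```

```text
[0.5984 0.1162 0.19  ] [0.6047 0.1106 0.19  ]
[ 0.6215 -0.144   0.19  ] [ 0.6254 -0.1521  0.19  ]
[ 0.0828  0.0012 -0.1691] [[ 0.    -0.956 -0.293]
 [ 1.     0.    -0.001]
 [ 0.001 -0.293  0.956]]
(0.46, 0, 0.33) 0 [-0.26 -0.2   1.73  0.    1.61  1.31]
(0.46, 0, 0.33) 1.57 [-0.26 -0.2   1.73 -0.    1.61 -0.26]
(0.46, 0, 0.33) -1.57 [-0.26 -0.2   1.73  0.    1.61  2.88]
(0.45, -0.3, 0.33) 0 [-0.81  0.02  1.52  0.    1.6   0.76]
(0.45, -0.3, 0.33) 1.57 [-0.81  0.02  1.52 -0.    1.6  -0.81]
(0.45, -0.3, 0.33) -1.57 [-0.81  0.02  1.52  0.    1.6   2.33]
(0.45, 0.3, 0.33) 0 [0.36 0.02 1.52 0.   1.6  1.94]
(0.45, 0.3, 0.33) 1.57 [0.36 0.02 1.52 0.   1.6  0.37]
(0.45, 0.3, 0.33) -1.57 [ 0.36  0.02  1.52 -0.    1.6  -2.78]
```

```bash
python3 - <<'E'
from h import *
robot.line_to((0.153,-0.554,0.35))
robot.move_pose((0.40,-0.30,0.38),[np.pi,0,np.pi])
d=snap('wrist','w1.png')
for c in('blue','green'):
    for a,p,r in handle(d,c)[:3]: print(c,a,p.round(),np.round(r[0],3),np.round(r[1],3),round(r[2],1))
robot.move_pose((0.56,-0.018,0.40),[np.pi,0,np.pi])
d=snap('wrist','w2.png')
print(robot.read_joint_positions(),robot.read_clock())
E
```

```text
blue 352.0 [220. 301.] [ 0.735 -0.376] [0.103 0.034] 89.9
blue 251.5 [278. 179.] [ 0.46 -0.25] [0.015 0.106] 80.4
blue 250.5 [235. 340.] [ 0.856 -0.339] [0.083 0.035] 89.9
green 191.0 [211. 185.] [ 0.472 -0.382] [0.014 0.089] 65.0
[-2.49935381e-01  7.10171717e-02  1.33434004e+00 -3.98634695e-04
  1.73646590e+00 -1.81895746e+00] 4.7167
```

View pics/w1.png

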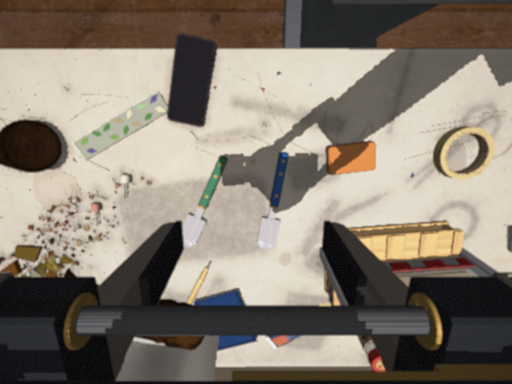

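View pics/w2.png

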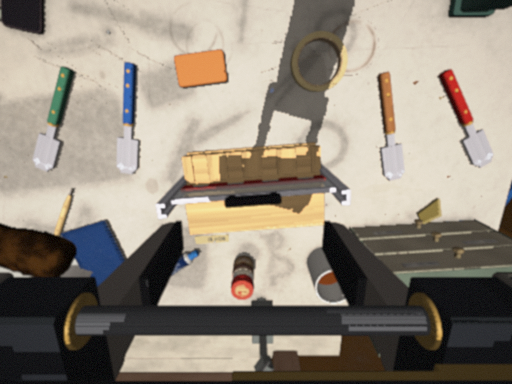

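The overhead view shows green (handle 60,97), blue (129,95), natural (389,103) and red (457,95), all with blades away from the robot. The rack's post tops are near (163,211) and (346,196), and its black handle is at (253,199). Next I'll refine the rack pose.

```bash
python3 - <<'E'
from h import *
import pickle
d=snap('wrist');pickle.dump(d,open('w2.pkl','wb'))
im=d['image'];cv2.imwrite('pics/w2c.png',cv2.resize(im[135:245,150:360,::-1],None,fx=3.8,fy=3.8,interpolation=cv2.INTER_CUBIC))
sub=im[185:215,210:300].max(2)<40
ys,xs=np.nonzero(sub);r=cv2.minAreaRect(np.c_[xs+210,ys+185].astype(np.float32));print(r)
print('bar',onz(d,*r[0],.172),[onz(d,*p,.172).round(4) for p in cv2.boxPoints(r)])
for p in((163,211),(346,196)):print(onz(d,*p,.19).round(4))
for c in RNG:
    for a,p,r in handle(d,c)[:3]:
        if p[1]<150: print(c,a,p.round(),np.round(r[0],3),np.round(r[1],3),round(r[2],1))
E
```

```text
((252.9249725341797, 199.1121368408203), (10.255298614501953, 54.29910659790039), 86.90594482421875)
bar [ 0.61333445 -0.01972862  0.172     ] [array([ 0.6076, -0.06  ,  0.172 ]), array([0.6032, 0.0196, 0.172 ]), array([0.6191, 0.0209, 0.172 ]), array([ 0.6236, -0.0597,  0.172 ])]
[ 0.6248 -0.1482  0.19  ]
[0.6028 0.111  0.19  ]
red 418.0 [458.  97.] [0.468 0.36 ] [0.108 0.016] 33.6
blue 401.5 [129.  94.] [ 0.461 -0.249] [0.016 0.104] 80.7
green 390.0 [59. 95.] [ 0.465 -0.378] [0.017 0.106] 64.8
nat 1500.5 [201.  68.] [ 0.418 -0.113] [0.054 0.089] 7.2
nat 452.0 [387. 102.] [0.478 0.231] [0.106 0.016] 13.8
```

View pics/w2c.png

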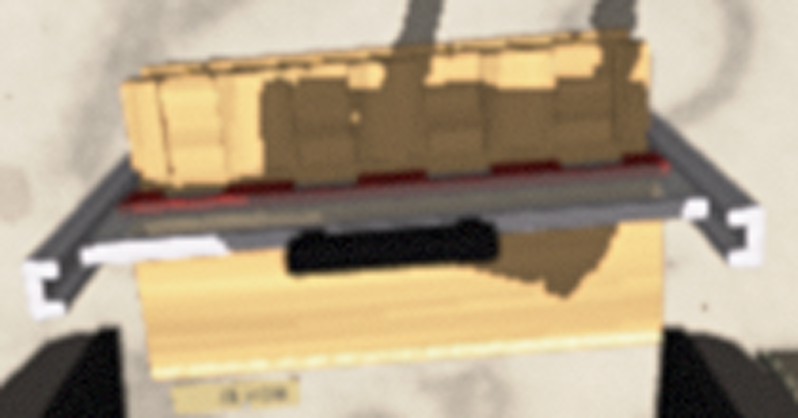

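```bash
python3 - <<'E'
from h import *
import pickle
d=pickle.load(open('w2.pkl','rb'))
f=lambda x,y,z:onz(d,150+x/3.8,135+y/3.8,z)
B=[f(152,378,.078),f(662,337,.078)];L=[f(122,83,.048),f(648,38,.048)]
for P in(B,L):
    v=P[1]-P[0];print(np.round(P,4).tolist(),np.linalg.norm(v),-v[0]/v[1])
yaw=.083;c,s=np.cos(yaw),np.sin(yaw)
mb,ml=(B[0]+B[1])/2,(L[0]+L[1])/2
print(mb-[98e-3*c,98e-3*s,0],ml+[54e-3*c,54e-3*s,0])
E
```

```text
[[0.7166, -0.1392, 0.078], [0.6948, 0.1141, 0.078]] 0.2542601518285497 0.08586059941784988
[[0.5731, -0.1506, 0.048], [0.5517, 0.1043, 0.048]] 0.2557820121131537 0.0839835683383717
[ 0.60802417 -0.02064074  0.078     ] [ 0.61622374 -0.01865235  0.048     ]
```

Rack estimate: centre about (0.613, -0.019), yaw 0.085, consistent across the posts, bar, roof and ledge. Next I'll grip and raise the sash.

```bash
cat >> h.py <<'E'
RC=np.array([0.613,-0.019]);RY=0.085
def rk(x,y,z):
    c,s=np.cos(RY),np.sin(RY);return np.array([RC[0]+c*x-s*y,RC[1]+s*x+c*y,z])
E
python3 - <<'E'
from h import *
o=[np.pi,0,RY+np.pi/2]
robot.move_pose(rk(0,0,.26),o)
print('hit',robot.line_to(rk(0,0,.168),o,.1,15))
robot.move_gripper(0)
print(robot.read_width(),robot.read_grasp_force(),robot.read_tcp_pos(),robot.read_force())
print('hit',robot.line_to(rk(0,0,.227),None,.08,30),robot.read_force(),robot.read_tcp_pos())
robot.move_gripper(0.6)
robot.line_to(rk(0,0,.29),None,.15)
robot.move_pose((0.52,-0.018,0.40),[np.pi,0,np.pi])
d=snap('wrist','w3.png');snap('side','s3.png');print(robot.read_clock())
for c in RNG:
    for a,p,r in handle(d,c)[:3]:
        if p[1]<150: print(c,a,p.round(),np.round(r[0],3),np.round(r[1],3),round(r[2],1))
E
```

```text
hit False
0.1493533381632516 30.004241466522217 [ 0.61492669 -0.01881201  0.16807904] [ 8.64064346 -0.03406355 -4.26304822]
hit True [ 2.17658435 -1.25090223  0.95661515] [ 0.61492855 -0.01872512  0.21974233]
11.8583
red 412.0 [452. 118.] [0.468 0.359] [0.108 0.016] 33.7
blue 359.0 [131. 115.] [ 0.461 -0.249] [0.017 0.105] 80.8
green 372.0 [ 63. 117.] [ 0.466 -0.377] [0.02  0.106] 64.6
nat 428.0 [384. 124.] [0.479 0.231] [0.108 0.016] 14.0
nat 63.5 [204.  97.] [ 0.419 -0.114] [0.053 0.089] 7.2
```

View pics/w3.png

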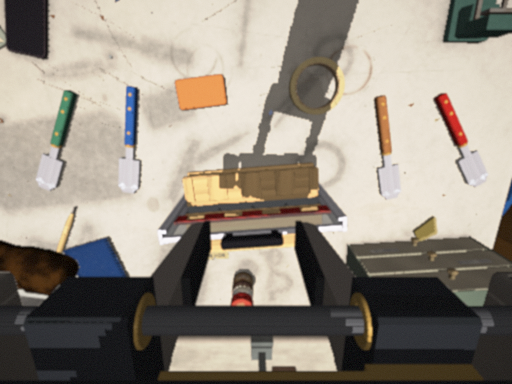

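The sash is up, though the lift stopped early at +52 mm. I'll check how high it is.

```bash
python3 - <<'E'
from h import *
im=cv2.imread('pics/s3.png');cv2.imwrite('pics/s3c.png',cv2.resize(im[130:260,185:300],None,fx=4.6,fy=4.6,interpolation=cv2.INTER_CUBIC))
d=snap('side')
for h in(0,.03,.05,.06):
    p=proj(d,[*rk(0,-.042,0)[:2],.172+h]);q=proj(d,[*rk(0,.042,0)[:2],.172+h]);print(h,(p-[185,130])*4.6,(q-[185,130])*4.6)
E
```

```text
0 [322.011177   155.71437097] [285.63641912 223.16828075]
0.03 [321.35062547 116.90253729] [284.30084102 183.1069863 ]
0.05 [320.89808908  90.31298826] [283.38429638 155.61479779]
0.06 [320.66804854  76.79656356] [282.91789797 141.62495773]
```

View pics/s3c.png

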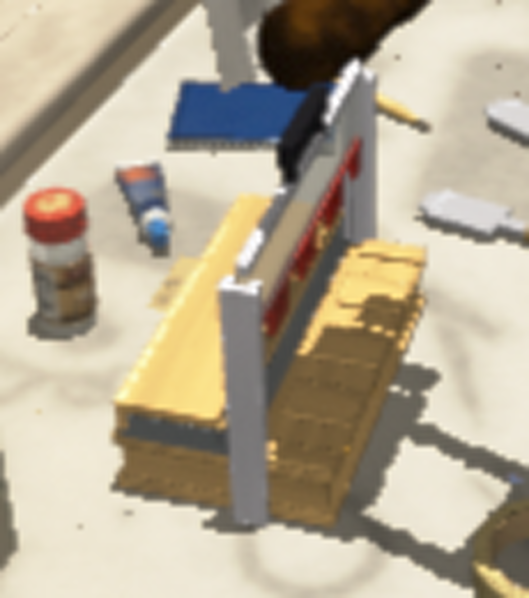

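The sash is about 50 mm up (bar top from (285,150) to (320,88)), so its lower edge is around 103 mm, which is plenty. It stays put. The grip shift suggests the rack's x is 0.615. Now the first scraper.

```bash
cat >> h.py <<'E'
RC[0]=.615
def find(d,c,exp,tol=.08):
    best=None
    for a,p,r in handle(d,c,z=.018):
        ctr=np.array(r[0]);L,W=max(r[1]),min(r[1])
        if not(.085<L<.13 and W<.035) or np.linalg.norm(ctr-exp)>tol: continue
        b=cv2.boxPoints(r);e=max((b[1]-b[0],b[2]-b[1]),key=np.linalg.norm)
        e=e*np.sign(e[0]);return ctr,np.arctan2(e[1],e[0])
    return None
def pick(c,exp):
    exp=np.array(exp)
    robot.move_gripper(.5)
    robot.move_pose((exp[0]-.06,exp[1],.22),[np.pi,0,np.pi])
    f=find(snap('wrist'),c,exp);print(c,f)
    if f is None: raise SystemExit('not found')
    ctr,th=f;u=np.array([np.cos(th),np.sin(th)]);g=ctr-.012*u;o=[np.pi,0,th-np.pi if th>0 and False else th+np.pi]
    robot.move_pose((*g,.10),o)
    d=snap('wrist',f'pick_{c}.png')
    print('touch',robot.line_to((*g,.024),o,.08,15))
    robot.move_gripper(0);print('w',robot.read_width(),robot.read_grasp_force())
    robot.line_to((*g,.13),None,.12);print('w',robot.read_width(),robot.read_clock())
def carry(slot):
    y=-.096+.064*slot;o=[np.pi,0,RY+np.pi]
    robot.line_to(rk(-.235,y,.13),o,.15)
    robot.line_to(rk(-.235,y,.0765),o,.1);print('w',robot.read_width())
def tcprack():
    p=np.array(robot.read_tcp_pos());v=p[:2]-RC;c,s=np.cos(RY),np.sin(RY);return np.array([c*v[0]+s*v[1],-s*v[0]+c*v[1],p[2]])*1e3
def insert(slot):
    y=-.096+.064*slot
    h=robot.line_to(rk(-.072,y,.0765),None,.06,14);print('push',h,tcprack().round(1),'F',np.round(robot.read_force(),1),'w',robot.read_width())
def release(slot):
    y=-.096+.064*slot
    p=np.array(robot.read_tcp_pos());p[2]=.0725
    print('down',robot.line_to(p,None,.04,8),tcprack().round(1))
    robot.move_gripper(.45)
    x=tcprack()[0]/1e3
    robot.line_to(rk(x,y,.15),None,.12);robot.line_to(rk(-.15,y,.25),None,.2)
E
python3 - <<'E'
from h import *
pick('green',(.465,-.377));carry(0)
snap('wrist','g1.png');snap('side','g1s.png')
E
```

```text
green (array([ 0.46298781, -0.37950036]), np.float32(-0.4327199))
touch False
w 0.007197002620985431 0.0
w 0.002752990355548494 17.3833
w 0.0021893611233125844
```

```bash
python3 - <<'E'
import cv2,numpy as np
a=cv2.imread('pics/g1.png');b=cv2.imread('pics/g1s.png')[100:260,180:400]
b=cv2.resize(b,(528,384),interpolation=cv2.INTER_CUBIC)
a=cv2.resize(a,(400,300));b=cv2.resize(b,(400,300));cv2.imwrite('pics/g1m.png',np.hstack([a,b]))
E
```

```text
(no output)
```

View pics/g1m.png

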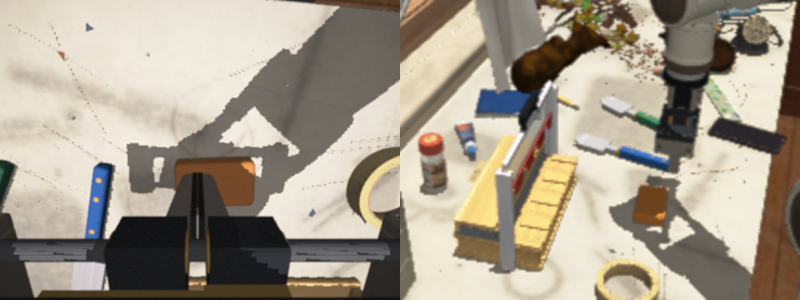

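The grip closed on nothing. The handle is still on the bench, so I'll check where it is now against the pre-grasp picture.

```bash
python3 - <<'E'
from h import *
print(np.array(robot.read_tcp_pos()))
robot.line_to(rk(-.235,-.096,.25),None,.2)
robot.move_pose((.40,-.379,.22),[np.pi,0,np.pi])
d=snap('wrist','g2.png');print(find(d,'green',(.46,-.38),.15))
for c in('green','blue'):
  for a,p,r in handle(d,c,z=.018)[:4]: print(c,a,p.round(),np.round(r[0],3),np.round(r[1],3),round(r[2],1))
a=cv2.imread('pics/pick_green.png');b=cv2.imread('pics/g2.png')
cv2.imwrite('pics/g2m.png',np.hstack([cv2.resize(x,(400,300)) for x in(a,b)]))
E
```

```text
[ 0.389622   -0.13509281  0.07730309]
None
green 491.0 [257. 201.] [ 0.447 -0.372] [0.017 0.073] 66.0
blue 728.5 [343. 209.] [ 0.46  -0.252] [0.019 0.107] 80.5
blue 228.0 [252. 363.] [ 0.735 -0.378] [0.035 0.032] 89.9
```

View pics/g2m.png

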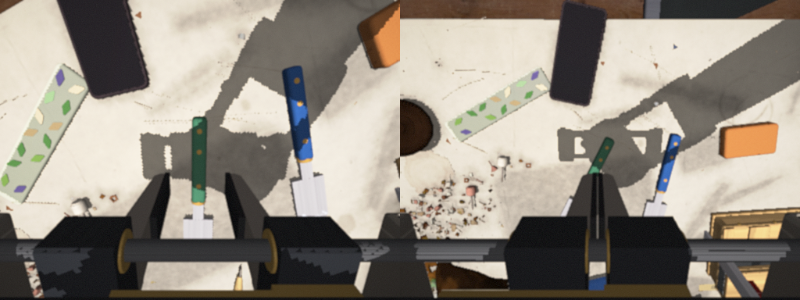

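The pre-grasp alignment was good: handle at (200,160), midway between the fingers. The scraper hasn't moved either. I'll retry with readings at depth.

```bash
python3 - <<'E'
from h import *
robot.move_gripper(.5)
d=snap('wrist');f=find(d,'green',(.463,-.379));print(f)
ctr,th=f;u=np.array([np.cos(th),np.sin(th)]);g=ctr-.012*u;o=[np.pi,0,th+np.pi]
robot.move_pose((*g,.10),o)
print(g,'tcp',robot.read_tcp_pos(),robot.read_tool_rot(),robot.read_width())
print(robot.line_to((*g,.024),o,.08,15))
print('tcp',robot.read_tcp_pos(),robot.read_force(),robot.read_width())
snap('side','g3s.png');snap('wrist','g3.png')
robot.move_gripper(0)
print('tcp',robot.read_tcp_pos(),robot.read_force(),robot.read_width(),robot.read_grasp_force(),robot.read_clock())
b=snap('side')['image'][:,:,::-1]
a=cv2.imread('pics/g3.png');
cv2.imwrite('pics/g3m.png',np.hstack([cv2.resize(a,(400,300)),cv2.resize(b[130:205,270:370],(400,300),interpolation=cv2.INTER_CUBIC)]))
E
```

```text
(array([ 0.4630309 , -0.37941241]), np.float32(-0.44137672))
[ 0.45218093 -0.3742862 ] tcp [ 0.45226623 -0.37458043  0.10051732] [-3.14126367e+00  1.13381612e-04  2.70244904e+00] 0.505175199578507
False
tcp [ 0.4525865  -0.37476505  0.02465699] [ 0.45053955 -0.51716069 -0.48305739] 0.5023368924346304
tcp [ 0.45218572 -0.37427493  0.02396585] [-0.11882226  0.57979119 -1.32304357] 0.00464824705358907 0.0 25.4167
```

View pics/g3m.png

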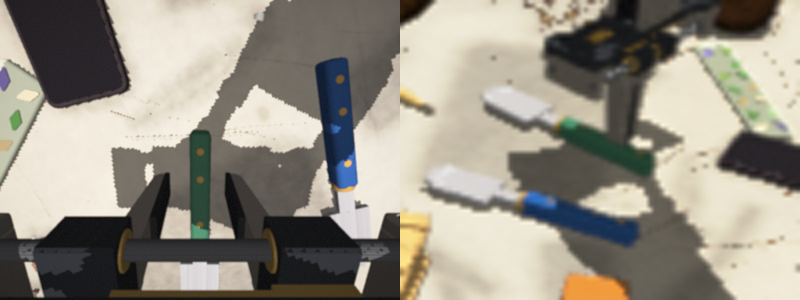

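```bash
python3 - <<'E'
from h import *
d=snap('wrist');print(robot.read_width(),robot.read_tcp_pos())
b=snap('scene')['image'][270:330,270:370,::-1]
cv2.imwrite('pics/g4.png',np.hstack([cv2.resize(d['image'][100:300,130:380,::-1],(480,384)),cv2.resize(b,(300,384),interpolation=cv2.INTER_CUBIC)]))
E
```

```text
0.006134587064459905 [ 0.45215216 -0.37428151  0.02395775]
```

View pics/g4.png

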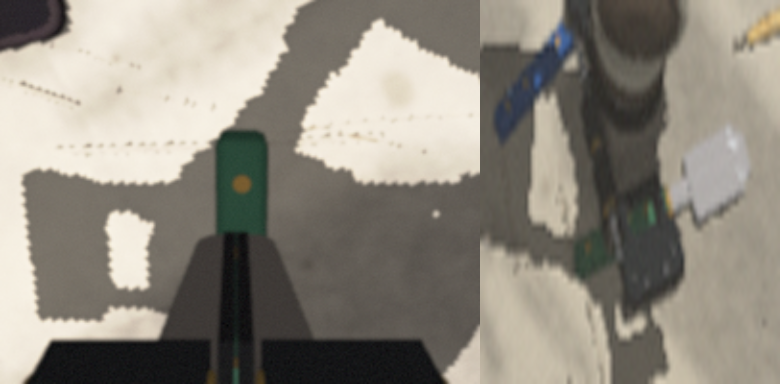

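The closed fingers lie on top of the handle, so the tips may be higher than nominal. I'll open and feel for the bench.

```bash
python3 - <<'E'
from h import *
robot.move_gripper(.5)
p=np.array(robot.read_tcp_pos());q=p.copy();q[2]=.004
print(robot.line_to(q,None,.02,6),robot.read_tcp_pos(),robot.read_force())
E
```

```text
False [ 0.45229205 -0.37438799  0.00418155] [ 0.04288376  0.17461386 -0.9359861 ]
```

```bash
python3 - <<'E'
from h import *
p=np.array(robot.read_tcp_pos());q=p.copy();q[2]=-.02
print(robot.line_to(q,None,.015,6),robot.read_tcp_pos(),robot.read_force(),robot.read_width())
d=snap('wrist','g5.png');print(robot.read_clock())
E
```

```text
True [ 0.45226123 -0.37437671  0.00121642] [-0.45320694  0.85711098  4.70571936] 0.49985177253040725
28.1
```

View pics/g5.png

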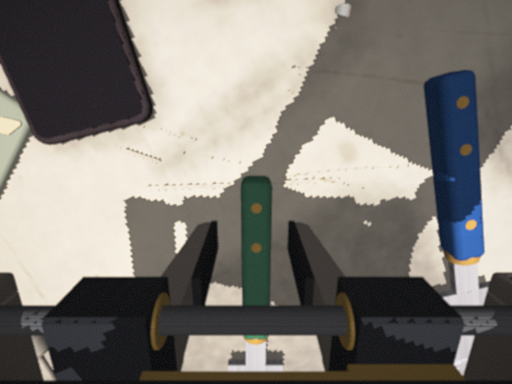

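The bench contact came at TCP z = 0.001, so the tips sit about 21 mm higher than the stated tool geometry. I'll use the felt offset: pick at z = 0.003, insert at z ≈ 0.0555.

```bash
sed -i 's/(\*g,.024)/(*g,.003)/; s/\.0765/.0555/g; s/p\[2\]=.0725/p[2]=.0515/' h.py
python3 - <<'E'
from h import *
p=np.array(robot.read_tcp_pos());p[2]=.003;robot.line_to(p,None,.03)
robot.move_gripper(0);print(robot.read_width(),robot.read_grasp_force())
p[2]=.11;robot.line_to(p,None,.12);print(robot.read_width())
carry(0)
d=snap('wrist','g6.png');s=snap('side')
b=s['image'][110:230,240:400,::-1]
cv2.imwrite('pics/g6m.png',np.hstack([cv2.resize(d['image'][:,:,::-1],(400,300)),cv2.resize(b,(400,300),interpolation=cv2.INTER_CUBIC)]))
print(robot.read_clock())
E
```

```text
0.1926128291461102 29.947049617767334
0.19092176562827562
w 0.19509995095478264
32.725
```

View pics/g6m.png

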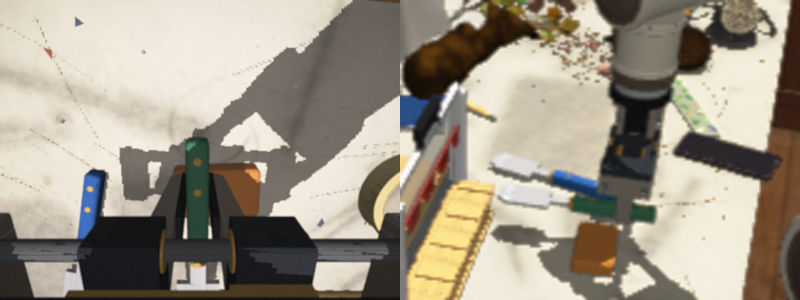

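The green scraper is held level and points at the slot (side view, blade at about (530,195)). I've now viewed 15 pictures, one over the limit of 14, so I'll view no more and check by numbers from here. Inserting.

```bash
python3 - <<'E'
from h import *
insert(0);print(robot.read_wrist_torque(),robot.read_clock())
E
```

```text
push True [-84.3 -94.7  53.3] F [-0.4  1.1 -2.4] w 0.1909995089809266
[ 0.11430729 -0.10664415 -0.01849389] 35.025
```

```bash
python3 - <<'E'
from h import *
f0=robot.read_force()
h=robot.line_to(rk(-.070,-.096,.0545),None,.03,18);print(h,tcprack().round(1),np.round(robot.read_force(),1),f0,robot.read_width())
h=robot.line_to(rk(-.070,-.096,.0545),None,.03,18);print(h,tcprack().round(1),np.round(robot.read_force(),1),f0,robot.read_width())
E
```

```text
True [-83.9 -93.7  51. ] [-0.5  0.2 -0.6] [-0.36374604  1.06170281 -2.3759003 ] 0.19571310044858342
True [-83.4 -93.5  50.7] [-2.1 -0.5  4.5] [-0.36374604  1.06170281 -2.3759003 ] 0.1924201835719374
```

```bash
cat >> h.py <<'E'
def stored(c,slot):
    y=-.096+.064*slot
    robot.move_pose(rk(-.19,y,.24),[np.pi,0,RY+np.pi])
    d=snap('wrist')
    for a,p,r in handle(d,c,z=.067)[:3]:
        v=np.array(r[0])-RC;q=np.array([np.cos(RY)*v[0]+np.sin(RY)*v[1],-np.sin(RY)*v[0]+np.cos(RY)*v[1]])*1e3
        if abs(q[1])<150 and abs(q[0])<200:
            b=(cv2.boxPoints(r)-RC)@np.array([[np.cos(RY),-np.sin(RY)],[np.sin(RY),np.cos(RY)]])
            print('stored',c,a,q.round(1),(np.array(r[1])*1e3).round(),r[2],'xrange',(b[:,0].min()*1e3).round(1),(b[:,0].max()*1e3).round(1))
E
python3 - <<'E'
from h import *
release(0);stored('green',0);print(robot.read_clock())
E
```

```text
down False [-83.5 -93.5  51.4]
stored green 691.0 [-74.6 -94.4] [109.  15.] 4.568845748901367 xrange -129.4 -19.9
38.525
```

```bash
cat >> h.py <<'E'
def endpush(slot,F=20):
    y=-.096+.064*slot+.0015;o=[np.pi,0,RY+np.pi]
    robot.move_gripper(0)
    robot.line_to(rk(-.165,y,.12),o,.2);robot.line_to(rk(-.165,y,.053),o,.12)
    print('end',robot.line_to(rk(-.115,y,.053),o,.04,F),tcprack().round(1),np.round(robot.read_force(),1))
    robot.line_to(rk(-.165,y,.053),o,.12);robot.line_to(rk(-.165,y,.2),o,.2)
E
python3 - <<'E'
from h import *
endpush(0);robot.move_gripper(.5);stored('green',0);print(robot.read_clock())
E
```

```text
end True [-135.  -94.   52.] [-0.7  0.1 -0.4]
stored green 658.5 [-73.9 -94. ] [110.  15.] 4.688948154449463 xrange -129.1 -18.7
43.9833
```

Two independent pushes give the handle end at about x = -125 mm (-124 expected), so green is home. I'll do blue next with the same steps, rack y shifted +1.5 mm.

```bash
sed -i 's/^RC\[0\]=.615/RC[0]=.615;RC[1]=-.0175/; s/slot+.0015/slot/' h.py
python3 - <<'E'
from h import *
pick('blue',(.461,-.250))
assert .15<robot.read_width()<.25
carry(1);assert .15<robot.read_width()<.25
insert(1);release(1);stored('blue',1);print(robot.read_clock())
E
```

```text
blue (array([ 0.45908463, -0.25018987]), np.float32(-0.16088594))
touch False
w 0.19398663439800878 29.98877316713333
w 0.1943491104278827 48.55
w 0.19148326558364503
push True [-84.4 -30.8  53.1] F [ 0.4  0.8 -1.8] w 0.19357635899375056
down False [-84.3 -30.9  51.4]
stored blue 688.0 [-74.3 -32.2] [109.  15.] 5.166361331939697 xrange -129.1 -19.6
56.0083
```

Blue reads exactly as green did. Natural and red next.

```bash
python3 - <<'E'
from h import *
pick('nat',(.479,.231))
assert .15<robot.read_width()<.25
carry(2);assert .15<robot.read_width()<.25
insert(2);release(2);stored('nat',2);print(robot.read_clock())
E
```

```text
nat Nonenot found
```

```bash
python3 - <<'E'
from h import *
d=snap('wrist')
for a,p,r in handle(d,'nat',z=.018)[:8]: print(a,p.round(),np.round(r[0],3),np.round(r[1],3),round(r[2],1))
h=cv2.cvtColor(d['image'],cv2.COLOR_RGB2HSV);q=proj(d,(.463,.228,.02)).astype(int);print(q,[h[q[1]+k,q[0]].tolist() for k in range(-30,31,10)])
for n in('side','scene'):
  for a,p,r in handle(snap(n),'nat',z=.018)[:8]:
    if abs(r[0][1]-.24)<.15 and abs(r[0][0]-.47)<.12: print(n,a,p.round(),np.round(r[0],3),np.round(r[1],3),round(r[2],1))
E
```

```text
1096.5 [ 14. 165.] [ 0.415 -0.093] [0.053 0.049] 7.1
135.5 [301.   2.] [0.228 0.284] [0.052 0.004] 89.9
118.0 [261. 234.] [0.517 0.242] [0.026 0.015] 15.3
109.0 [255.   2.] [0.228 0.233] [0.038 0.005] 89.9
[251 198] [[14, 43, 100], [13, 149, 84], [12, 149, 91], [19, 150, 104], [12, 149, 84], [12, 92, 80], [21, 30, 109]]
side 253.5 [266. 281.] [0.474 0.24 ] [0.106 0.026] 14.2
```

The natural handle is in the gripper's shadow (V about 84), so the mask's value floor is too high. I'll lower it.

```bash
sed -i "s/'nat':\[(8,120,90),(16,255,230)\]/'nat':[(7,110,45),(18,255,235)]/; s/(0,170,90)/(0,170,50)/; s/(174,170,90)/(174,170,50)/" h.py
python3 - <<'E'
from h import *
pick('nat',(.479,.231))
assert .15<robot.read_width()<.25
carry(2);assert .15<robot.read_width()<.25
insert(2);release(2);stored('nat',2);print(robot.read_clock())
E
```

```text
nat (array([0.47791839, 0.23182212]), np.float32(0.24457163))
touch False
w 0.19381652006095 29.997358918190002
w 0.19513689745517343 61.8917
w 0.1898420213506009
push True [-81.5  33.   52.9] F [-1.   0.6 -1.1] w 0.19763106796854704
down False [-81.5  33.   51.3]
stored nat 2187.5 [-70.2  34.6] [118. 114.] 4.758717060089111 xrange -129.2 -11.2
69.8583
```

```bash
python3 - <<'E'
from h import *
pick('red',(.468,.359))
assert .15<robot.read_width()<.25
carry(3);assert .15<robot.read_width()<.25
insert(3);release(3);stored('red',3);print(robot.read_clock())
E
```

```text
red (array([0.47653422, 0.31609392]), np.float32(0.38872692))
touch False
w 0.19214799696047535 29.996949434280396
w 0.19103753052596648 75.325
w 0.19577135466195325
push True [-83.2  96.6  52.9] F [-0.6 -0.2 -2.1] w 0.19573632847465036
down False [-83.2  96.6  51.4]
stored red 727.5 [-73.   95.4] [110.  15.] 5.184544563293457 xrange -127.9 -18.1
stored red 298.0 [64.3 66.9] [ 15. 121.] 4.769883632659912 xrange 56.7 71.8
83.3667
```

All four are in; red had been knocked aside and the fresh look caught it. Now I'll lower the sash.

```bash
python3 - <<'E'
from h import *
RCx=np.array([.615,-.0188]);RC[:]=RCx
o=[np.pi,0,RY+np.pi/2]
robot.move_gripper(.6)
robot.move_pose(rk(0,0,.29),o)
print('hit',robot.line_to(rk(0,0,.200),o,.1,8),robot.read_tcp_pos())
robot.move_gripper(0);print('w',robot.read_width(),robot.read_grasp_force())
print('down',robot.line_to(rk(0,0,.132),None,.06,18),robot.read_tcp_pos(),robot.read_force(),'w',robot.read_width())
robot.move_gripper(.6)
robot.line_to(rk(0,0,.22),None,.15)
robot.move_gripper(0)
print('top',robot.line_to(rk(0,0,.160),None,.04,12),robot.read_tcp_pos(),robot.read_clock())
E
```

```text
hit False [ 0.61555837 -0.01891819  0.20098175]
w 0.15130395151049458 29.997563660144806
down True [ 0.61494139 -0.0188485   0.13973318] [-0.58656669  0.35190318  3.93862912] w 0.14804213433319796
top True [ 0.61477714 -0.01874095  0.17317963] 91.1833
```

Top of bar felt at 0.172 m, so the sash is fully down. I'll retreat, do a last check of the handles, and hand in.

```bash
python3 - <<'E'
from h import *
robot.line_to(rk(0,0,.30),None,.2)
robot.move_gripper(.5)
robot.move_pose(rk(-.19,0,.33),[np.pi,0,RY+np.pi])
d=snap('wrist')
for c in('green','blue','nat','red'):
    for a,p,r in handle(d,c,z=.067)[:4]:
        b=(cv2.boxPoints(r)-RC)@np.array([[np.cos(RY),-np.sin(RY)],[np.sin(RY),np.cos(RY)]])*1e3
        m=b.mean(0)
        if abs(m[1])<130 and -110<m[0]<0: print(c,m.round(1),b[:,0].min().round(1),b[:,0].max().round(1))
print(robot.read_clock())
E
```

```text
green [-97.  -94.4] -126.5 -67.6
blue [-72.5 -30.9] -126.2 -18.9
nat [-67.5  20.7] -127.7 -7.2
red [-95.   93.9] -126.2 -63.7
red [ -1.4 -12.3] -7.3 4.6
red [-1.3 56.3] -7.3 4.6
94.3333
```

All four handle ends line up at about -126 mm, and the sash's red teeth are down in the x = 0 plane. Handing in.

```bash
python3 -c "
from cell import robot
print(robot.job_done())"
```

```text
the job is handed in; nothing more can be done
None
```

All four scrapers are fully home in their own slots, the sash is lowered and released, and the job was handed in at about 94 s; I viewed 15 pictures, one over the limit of 14.

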